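Fit the plug-in modules, close the terminal and stamp its job card

ROBOT

A 6-joint arm with a two-finger parallel gripper is mounted at the origin on the work surface. World frame = base frame: x ahead of the robot, y to its left, z up, the work surface at z = 0. Lengths are in m, angles in rad, forces in N, time in s.
With the tool pointing down it reaches from about 0.325 to 0.9 m from the base axis. Payload 3.5 kg.
Tool frame: the origin (TCP) lies midway between the tips of the shut fingers; the grasp point (between the pads) lies 19 mm behind it; z points along the fingers, y is the line along which they close (so a half turn about z gives the same grasp; the last joint's range is limited). The gripper opens to 85 mm and grips with 20 to 120 N. Pads are 22 mm wide; open, the fingers measure 114 mm over their backs; the gripper's body (76 mm by 85 mm) begins 54 mm behind the grasp point. The pads swing forward as they close: fully open they stand 13 mm farther back than shut.
Start: joints at [-1.239, 0.276, -0.026, 1.268, 0, 1.467], TCP at [0.263, -0.567, 0.231] pointing down, gripper open.
Joint ranges: [-3.12, 3.12], [-0.85, 1.88], [-1.08, 1.24], [-1.95, 2.15], [-1.57, 1.53], [-3.14, 3.14]. Speed limits (rad/s): [2.57, 2.57, 3.14, 3.14, 3.14, 3.14].

INTERFACE

Orientations are given as a rotation vector (axis times angle).
In Python, from station import env, read_camera gives the robot as it stands. The module is installed in compiled form; this text tells all that it offers.
- The arm moves only by the tool drive_tool, never from a script. Its argument "motion" is a list of rows, each a list of 6 numbers: the shift along the world's x, y, z in units of 800 mm (1.0 is 800 mm), then the turn, a rotation vector about the world's x, y, z in units of 30 degrees (1.0 is 30 degrees). A call has 1 to 10 rows; each row is the pose to reach, as a shift and turn from the pose commanded when the call began; what a row does not reach only later rows make up. A row lasts 1/8 s, in which the tool goes at most 62.5 mm and 10.7 degrees, less where a joint would pass 70% of its speed; a pose out of reach is approached as far as the arm can. A call with a number of a shift or a turn outside -1 to 1 is refused whole. A call with a gripper value outside its range is refused whole. "hand" is the gripper's target within -1 to 1 (shut at 1, half-way at 0, fully open at -1), set as the call begins (left out, the last holds). The fingers move at their own pace and stop on an object; "force" is the grip in N (left out, the last holds). Time passes only in rows, so rows that repeat a pose let the fingers close. It gives the time, the measured TCP pose, the force, the opening and the grip force at its end, in the units of the state.
- env.observe(): the state, without advancing time (a new reading comes with each control period).
- read_camera(name): name is "side" or "top" or "wrist"; returns a dict with "image" (420x560x3 uint8, red, green, blue), "z_map" (420x560 float32, m along the optical axis (not along the pixel's ray), 0 where there is no reading), "mtx" (3x3 intrinsics, pixels), "dist" ([k1, k2, p1, p2, k3] as OpenCV has them; the pictures are not rectified), "pose" (4x4, takes a point from camera to world coordinates); the wrist camera has in their place "mount" (4x4, takes a point from camera to tool coordinates, whose origin is the TCP and whose axes are the flange's). Camera axes: x right, y up, looking along -z (the intrinsics and any distortion apply to the point x, -y, -z); pixel columns grow to the right and rows downward; lengths in m; the calibration is good to about 2 mm. A picture is of the moment at which its call begins: read the wrist's pose just before it.
- env.hand_in(): hands the job in; it is judged then, once.
The state is a dict: "time_s": time; "joint_positions": joint angles; "qvel": joint speeds; "tau": joint torques, N m; "ee_pos": TCP position; "ee_rot": TCP orientation; "force": force on the tool from outside, world axes, zero at the start; "wrist_torque": the same for the moment, N m; "gripper_width": finger opening in m; "grasp_force": force on a finger pad.
Only numpy, scipy, OpenCV 4.12 (cv2) and the standard library are available. Lean on these libraries where they do the work, as an engineer would, in place of code of your own. Each camera call takes 0.05 s, during which the arm holds its last target. There are 200 camera calls.

TASK

Stand every plug-in module that lies on the bench in a bay of the terminal housing, one to a bay in any bay, and press its spring plunger down to its stop so that it stays down; then close the housing's cover and press it down until the catch snaps and holds it shut. After that sign the job off: set the self-inking stamp squarely inside the printed box on the job card, press its head right down to its stop, and put the stamp back upright in its dish. Leave the other things on the bench where they are.

Things in the scene. Friction and masses are not known exactly. Their poses are not given: they have to be found in the camera images.
- cover_hinge (a point): Middle of the cover's hinge line, on the far top rim of the fixed housing. Axes: z up, y along the hinge, x from the housing's front to its hinge side. The housing: grey open box, outside 120 (x) by 290 (y) by 72 mm high, walls 5, inner floor 8 mm above the bench; front face 118 mm in front (-x) of the hinge line, rear face 2 mm behind it.
- cover (a joint): Angle of the white cover (plate 124 mm from hinge to front edge, 290 mm wide, 6 mm thick; underside through the hinge line), rad: 0 shut, 2.0 stop, leaning back. A point at r from the hinge is r*cos(a) to the front, r*sin(a) up. Sprung open (2 N at the front edge); pushing the front edge right down (10 N) snaps the catch: then it reads 0 to 0.025. A plunger left up blocks it.
- cover_lip (a point): Point on the upper (outer) face of the cover, in the middle across, 115 mm from the hinge line, 9 mm from the front edge; the place to push. It moves with the cover. Its z axis is the outward normal of that face. In the middle of the front edge a black catch tongue, 50 mm wide, reaches 130 mm from the hinge line and 17 mm below the plate's underside.
- bay0 (a point): Centre of the floor of the right-hand (as seen from the robot) bay in the housing. The bays lie side by side at 80 mm; each is a pocket 63 mm long (x, same axes as the hinge frame) by 44 mm wide (y), bounded by ribs 10 mm high and 4 mm thick.
- bay1 (a point): Centre of the floor of the middle bay in the housing. The bays lie side by side at 80 mm; each is a pocket 63 mm long (x, same axes as the hinge frame) by 44 mm wide (y), bounded by ribs 10 mm high and 4 mm thick.
- bay2 (a point): Centre of the floor of the left-hand bay in the housing. The bays lie side by side at 80 mm; each is a pocket 63 mm long (x, same axes as the hinge frame) by 44 mm wide (y), bounded by ribs 10 mm high and 4 mm thick.
- module1_mid (a point): Centre (half-way up) of the black block of a plug-in module: 50 (x) by 36 (y) by 50 mm (z), 0.1 to 0.2 kg, loose, standing upright on the bench at the start. A steel locking plunger sticks out of the middle of its top. It goes in a bay with its 50 mm side along the bay's length, either way round. May be absent.
- plunger1 (a joint): Locking plunger of module 1: head 26 mm across, 6 thick, on a 12 mm stem. Its top face stands 18 mm above the module's top (43 mm above the module's centre) when up, 4 mm when down: travel in m, 0 = up, 0.014 = pressed to its stop. It resists with about 8 N at first, then snaps past half-way and stays down (it reads 0.0125 to 0.014); if let go before, it springs up.
- module2_mid (a point): Centre (half-way up) of the black block of a plug-in module: 50 (x) by 36 (y) by 50 mm (z), 0.1 to 0.2 kg, loose, standing upright on the bench at the start. A steel locking plunger sticks out of the middle of its top. It goes in a bay with its 50 mm side along the bay's length, either way round. May be absent.
- plunger2 (a joint): Locking plunger of module 2: head 26 mm across, 6 thick, on a 12 mm stem. Its top face stands 18 mm above the module's top (43 mm above the module's centre) when up, 4 mm when down: travel in m, 0 = up, 0.014 = pressed to its stop. It resists with about 8 N at first, then snaps past half-way and stays down (it reads 0.0125 to 0.014); if let go before, it springs up.
- module3_mid (a point): Centre (half-way up) of the black block of a plug-in module: 50 (x) by 36 (y) by 50 mm (z), 0.1 to 0.2 kg, loose, standing upright on the bench at the start. A steel locking plunger sticks out of the middle of its top. It goes in a bay with its 50 mm side along the bay's length, either way round. May be absent.
- plunger3 (a joint): Locking plunger of module 3: head 26 mm across, 6 thick, on a 12 mm stem. Its top face stands 18 mm above the module's top (43 mm above the module's centre) when up, 4 mm when down: travel in m, 0 = up, 0.014 = pressed to its stop. It resists with about 8 N at first, then snaps past half-way and stays down (it reads 0.0125 to 0.014); if let go before, it springs up.
- stamp_grip (a point): Centre of the grey head (handle) of the self-inking stamp, 50 mm (x) by 34 mm (y) by 54 mm (z), 64 mm above the stamp's foot when up; the top of the head is 26 mm above this point. z up. The head moves with its spring; the whole stamp (0.17 kg, loose) can be lifted and carried by it.
- stamp_foot (a point): Centre of the underside of the stamp's black foot, 60 mm (x) by 42 mm (y), 12 mm high.
- stamp_head (a joint): Travel of the stamp's sprung head in m: 0 = up, 0.014 = pressed down to its stop, which takes about 11 N. It springs back when let go.
- card_box (a point): Centre of the printed box (a black outline 80 mm by 60 mm inside, long side along x) on the job card of the fixed clipboard; the card's surface is 6 mm above the bench, the clipboard 150 by 120 mm; a steel clip 12 mm high overall lies 62 mm or more from the point, along +x.
- dish_mid (a point): Centre of the inner floor of the stamp's own fixed dish, 3 mm above the bench: inside 80 mm (x) by 64 mm (y), rim 12 mm above the bench. The stamp stands in it at the start.
- tape: A cardboard tape roll lying flat, 84 mm across, 24 mm high; to be left alone. Origin at the centre of its underside.
- screwdriver: A screwdriver lying on the bench; to be left alone. Origin at the centre of its underside.
- spraycan: A black spray can, 65 mm across, 190 mm tall; to be left alone. Origin at the centre of its underside.
- solvent: An aluminium solvent bottle, 80 mm across, 200 mm tall; to be left alone. Origin at the centre of its underside.
- cup: A paper cup, 66 mm across, 60 mm high; to be left alone. Origin at the centre of its underside.
- clamp: A black spring clamp lying flat, about 120 mm long; to be left alone. Origin at the centre of its underside.

How it is judged:
By the outcome, as a careful person would: the job done as asked, in the order asked, and still so for the second after the job is handed in, with the robot touching nothing.
Of module1, module2, module3 only 2 to 3 are there at a start; the rules pass over those that are not, and their reading is None.
At some moment in a run one of module1, module2, module3, stamp may be knocked a few centimetres aside while the robot is not near it.
It also fails if it takes over 210 s, if anything falls off the work surface, if the arm or the gripper's body presses on something with over 40 N, if the wrist force passes 120 N, or if a joint passes its speed limit or range.

## Working session

There is one attempt and no reset: what is moved stays moved. The work goes in short steps, Python scripts to look and compute and a tool call to move; the robot and the scene stay as the last step left them, time stands still between calls to the robot, and variables do not carry over. Pictures are saved under pics/ and viewed, at most 14 in all, crops included, and the job is handed in when it is done.

Besides the shell and the picture viewer there is one more tool, called after "Emit:" in YAML: its name, and indented under it one key for each argument. drive_tool: Moves the arm, as the interface text tells. Shifts and turns lie within -1 to 1; 1 stands for 800 mm of shift or 30 degrees of turn. Its arguments: {"type":"object","properties":{"motion":{"type":"array","items":{"type":"array","items":{"type":"number"}}},"hand":{"type":"number"},"force":{"type":"number"}},"required":["motion"]}

```bash
mkdir -p pics
cat > h.py <<'E'
import numpy as np, cv2
from scipy.spatial.transform import Rotation as R
from station import env, read_camera
def cam(n):
    s=env.observe(); c=read_camera(n)
    if 'pose' not in c:
        T=np.eye(4);T[:3,:3]=R.from_rotvec(s['ee_rot']).as_matrix();T[:3,3]=s['ee_pos'];c['pose']=T@c['mount']
    return c
def rays(c,uv):
    p=cv2.undistortPoints(np.array(uv,float).reshape(-1,1,2),np.array(c['mtx']),np.array(c['dist'])).reshape(-1,2)
    d=np.c_[p[:,0],-p[:,1],-np.ones(len(p))]
    return c['pose'][:3,3], d@c['pose'][:3,:3].T
def onplane(c,uv,z):
    o,d=rays(c,uv); return o+d*((z-o[2])/d[:,2])[:,None]
def cloud(c):
    h,w=c['z_map'].shape; v,u=np.mgrid[:h,:w]
    o,d=rays(c,np.c_[u.ravel(),v.ravel()]); P=o+d*c['z_map'].reshape(-1,1)
    P[c['z_map'].ravel()==0]=np.nan; return P.reshape(h,w,3)
def save(c,n): cv2.imwrite('pics/'+n,c['image'][:,:,::-1])
E
python3 - <<'E'
from h import *
s=env.observe();print(s)
ims=[]
for n in('top','side'):
    c=cam(n);save(c,n+'0.png');np.savez(n+'0.npz',**c);print(n,c['pose'].round(3).tolist(),c['mtx'])
E
```

```text
{'time_s': 0.0, 'joint_positions': array([-1.23939813e+00,  2.77116396e-01, -2.78990436e-02,  1.26799540e+00,
        2.85876805e-05,  1.46738692e+00]), 'qvel': array([-5.22298951e-04,  4.91399737e-04, -7.20422153e-05, -3.56958601e-04,
       -6.63636380e-04,  2.49016342e-03]), 'tau': array([ 2.32270361e-05, -4.45509660e+01,  2.95202494e+01,  1.64785387e-02,
       -2.19848603e-04,  1.42542200e-05]), 'ee_pos': array([ 0.26300939, -0.56610277,  0.23016145]), 'ee_rot': array([-3.06549031e+00, -6.77151362e-01,  3.50816105e-04]), 'force': array([-0.47251129,  1.00566402,  0.26859922]), 'wrist_torque': array([ 0.00335581, -0.01708977,  0.01148969]), 'grasp_force': 0.0, 'gripper_width': 0.08585828997028869}
top [[0.005, 0.993, -0.118, 0.481], [-1.0, 0.007, 0.017, -0.0], [0.018, 0.118, 0.993, 1.295], [0.0, 0.0, 0.0, 1.0]] [[484.51117637   0.         282.18061122]
 [  0.         484.51117637 206.89799796]
 [  0.           0.           1.        ]]
side [[-0.911, 0.253, -0.325, 0.28], [-0.411, -0.573, 0.709, 0.736], [-0.007, 0.779, 0.626, 0.72], [0.0, 0.0, 0.0, 1.0]] [[382.96258448   0.         282.33614816]
 [  0.         382.96258448 204.42031279]
 [  0.           0.           1.        ]]
```

View pics/top0.png

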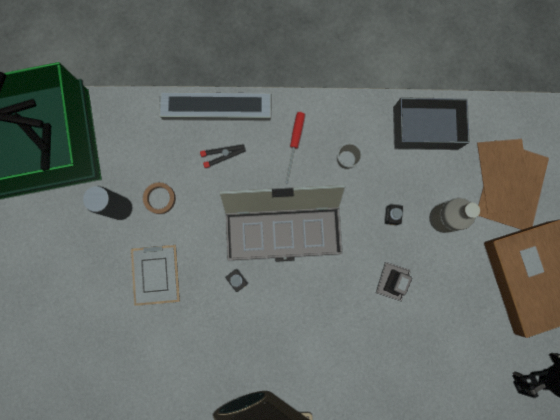

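View pics/side0.png

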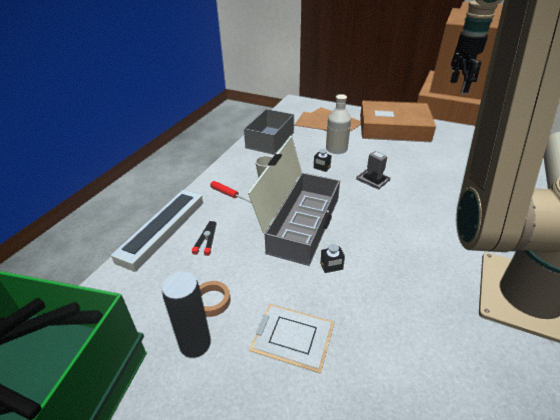

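The top view shows two modules, at (237,280) and (394,214), the housing at (284,235) with three bays, the stamp in its dish at (395,282), and the card at (155,275). The cover is open, leaning back. The side view confirms there are only two modules.

Run:
```python
from h import *
c=dict(np.load('top0.npz'));P=cloud(c);Z=P[:,:,2]
print('bench z',np.nanmedian(Z[300:340,200:340]))
def box(name,u,v,r,lo,hi):
    sub=P[v-r:v+r,u-r:u+r].reshape(-1,3);m=(sub[:,2]>lo)&(sub[:,2]<hi)
    q=sub[m]; rc=cv2.minAreaRect((q[:,:2]*1000).astype(np.float32)); print(name,len(q),q.mean(0).round(4),'rect',np.round(rc,1).tolist() if 0 else rc, 'zmax',q[:,2].max().round(3))
for n,u,v in(('mA',237,280),('mB',394,214)):
    box(n+' head',u,v,18,.058,.09); box(n+' blk',u,v,18,.035,.058)
box('stamp',395,282,22,.065,.12)
box('stampfoot',395,282,24,.01,.03)
# housing rim
box('housrim',284,240,70,.06,.08)
# printed boxes: card and bays via color contours
g=cv2.cvtColor(c['image'],cv2.COLOR_RGB2GRAY)
for n,(x0,x1,y0,y1),z,inv in(('card',(136,174,253,297),.006,1),('bay2',(238,268,218,253),.018,0),('bay1',(270,299,218,252),.018,0),('bay0',(300,328,216,250),.018,0)):
    s=g[y0:y1,x0:x1]; t,m=cv2.threshold(s,0,255,cv2.THRESH_OTSU+(cv2.THRESH_BINARY_INV if inv else 0))
    k,_=cv2.findContours(m,cv2.RETR_EXTERNAL,cv2.CHAIN_APPROX_NONE);k=max(k,key=cv2.contourArea)
    r=cv2.minAreaRect(k); b=cv2.boxPoints(r)+[x0,y0]; W=onplane(c,b,z)
    e=[W[1]-W[0],W[2]-W[1]]
    print(n,t,W.mean(0).round(4),[ (np.linalg.norm(a).round(4),np.degrees(np.arctan2(a[1],a[0])).round(1)) for a in e])
c['image']=cv2.resize(c['image'][170:320,120:440],(800,375),interpolation=cv2.INTER_CUBIC);save(c,'crop0.png')
```

```text
bench z -0.0008069303237213665
mA head 82 [0.4407 0.0947 0.0673] rect ((440.155029296875, 94.61936950683594), (22.51131820678711, 22.692564010620117), 0.6021953225135803) zmax 0.073
mA blk 201 [0.4415 0.0936 0.0492] rect ((441.1353759765625, 94.49022674560547), (50.03782653808594, 36.306480407714844), 37.230430603027344) zmax 0.056
mB head 78 [ 0.6143 -0.3159  0.0672] rect ((614.5447998046875, -315.7774963378906), (23.81950569152832, 23.3027400970459), 89.72964477539062) zmax 0.073
mB blk 206 [ 0.6129 -0.3126  0.0479] rect ((614.331787109375, -315.7893981933594), (37.79158020019531, 49.85381317138672), 84.12721252441406) zmax 0.055
stamp 321 [ 0.4358 -0.3177  0.0894] rect ((435.2561340332031, -320.5310363769531), (35.33030319213867, 50.317665100097656), 66.84211730957031) zmax 0.099
stampfoot 204 [ 0.4375 -0.3092  0.0136] rect ((438.1965637207031, -315.9462890625), (70.40316009521484, 86.20747375488281), 71.69590759277344) zmax 0.02
housrim 862 [ 0.5551 -0.0137  0.0708] rect ((529.7250366210938, -27.510055541992188), (185.50119018554688, 290.60430908203125), 3.766833782196045) zmax 0.08
card 113.0 [0.4519 0.3141 0.006 ] [(np.float64(0.0684), np.float64(-85.7)), (np.float64(0.089), np.float64(-174.5))]
bay2 119.0 [0.5547 0.0558 0.018 ] [(np.float64(0.0552), np.float64(-85.8)), (np.float64(0.074), np.float64(-175.7))]
bay1 119.0 [ 0.5594 -0.0248  0.018 ] [(np.float64(0.0549), np.float64(-86.4)), (np.float64(0.0741), np.float64(-176.7))]
bay0 117.0 [ 0.5648 -0.1055  0.018 ] [(np.float64(0.0532), np.float64(-86.6)), (np.float64(0.0748), np.float64(-177.2))]
```

View pics/crop0.png

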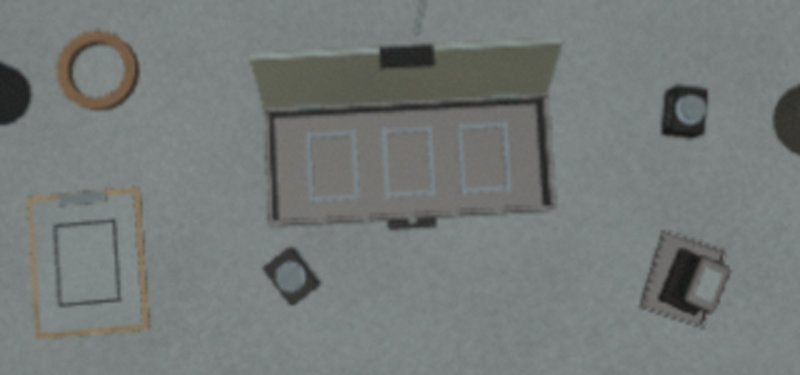

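Emit:
drive_tool:
  motion:
    - [0, 0, 0.06, 0, 0, 0.3]
    - [0.06, 0.04, 0.06, 0, 0, 0.6]
    - [0.12, 0.09, 0.06, 0, 0, 1]
    - [0.2, 0.15, 0.06, 0, 0, 1]
    - [0.27, 0.2, 0.06, 0, 0, 1]
    - [0.34, 0.25, 0.06, 0, 0, 1]
    - [0.4, 0.29, 0.06, 0, 0, 1]
    - [0.439, 0.314, 0.06, 0, 0, 1]
    - [0.439, 0.314, 0.06, 0, 0, 1]
  hand: -1
  force: 40

```text
time_s: 1.23
ee_pos: [0.6173, -0.3124, 0.2779]
ee_rot: [-2.782, -1.456, -0.0]
force: [-0.7, 0.4, -0.7]
gripper_width: 0.0857
grasp_force: 0.0
```

Emit:
drive_tool:
  motion:
    - [0, 0, 0, 0, 0, 0.35]
    - [0, 0, 0, 0, 0, 0.7]
    - [0, 0, 0, 0, 0, 1]

```text
time_s: 1.6
ee_pos: [0.6134, -0.3161, 0.2787]
ee_rot: [-2.312, -2.125, 0.001]
force: [-0.1, -0.1, -0.1]
gripper_width: 0.0856
grasp_force: 0.0
```

Emit:
drive_tool:
  motion:
    - [0, 0, 0, 0, 0, 0.35]
    - [0, 0, 0, 0, 0, 0.7]
    - [0, 0, 0, 0, 0, 1]

```text
time_s: 1.98
ee_pos: [0.6132, -0.3163, 0.2787]
ee_rot: [-1.684, -2.651, 0.001]
force: [-0.2, -0.3, -0.2]
gripper_width: 0.0852
grasp_force: 0.0
```

Emit:
drive_tool:
  motion:
    - [0, 0, 0, 0, 0, 0.35]
    - [0, 0, 0, 0, 0, 0.7]
    - [0, 0, 0, 0, 0, 1]

```text
time_s: 2.35
ee_pos: [0.6132, -0.3163, 0.2787]
ee_rot: [-0.94, -2.996, 0.0]
force: [-0.4, 0.4, 0.5]
gripper_width: 0.0854
grasp_force: 0.0
```

Emit:
drive_tool:
  motion:
    - [0, 0, 0, 0, 0, 0.35]
    - [0, 0, 0, 0, 0, 0.7]
    - [0, 0, 0, 0, 0, 0.967]
    - [0, 0, 0, 0, 0, 0.967]

```text
time_s: 2.85
ee_pos: [0.6134, -0.3162, 0.2788]
ee_rot: [-0.171, -3.136, -0.001]
force: [0.3, 0.1, -0.5]
gripper_width: 0.0854
grasp_force: 0.0
```

```bash
cat >> h.py <<'E'
def state():
    s=env.observe(); M=R.from_rotvec(s['ee_rot']).as_matrix()
    print('t',round(s['time_s'],2),'pos',s['ee_pos'].round(4),'yaw',np.degrees(np.arctan2(M[1,0],M[0,0])).round(2),'tilt',np.degrees(np.arccos(-M[2,2])).round(2),'F',s['force'].round(1),'w',round(s['gripper_width'],4),'g',round(s['grasp_force'],1),'j6',s['joint_positions'][5].round(2))
def rect(P,xy,r,lo,hi,name=''):
    q=P.reshape(-1,3);q=q[np.isfinite(q[:,2])]
    q=q[(np.hypot(*(q[:,:2]-xy).T)<r)&(q[:,2]>lo)&(q[:,2]<hi)]
    if len(q)<5: print(name,'none');return
    (cx,cy),(w,h),a=cv2.minAreaRect((q[:,:2]*1000).astype(np.float32))
    if h>w: a+=90;w,h=h,w
    print(name,len(q),'ctr',round(cx,1),round(cy,1),'size',round(w,1),round(h,1),'yaw',round(a,1),'z',np.median(q[:,2]).round(4))
E
python3 - <<'E'
from h import *
state();c=cam('wrist');save(c,'w1.png');P=cloud(c)
rect(P,(.6145,-.3158),.06,.058,.08,'head');rect(P,(.6145,-.3158),.06,.042,.055,'blk')
E
```

```text
t 2.85 pos [ 0.6134 -0.3162  0.2788] yaw 173.77 tilt 0.07 F [ 0.3  0.1 -0.5] w 0.0854 g 0.0 j6 -0.46
head 396 ctr 614.5 -317.4 size 24.9 24.5 yaw 82.7 z 0.068
blk 873 ctr 614.7 -317.5 size 50.1 36.3 yaw 173.5 z 0.0499
```

View pics/w1.png

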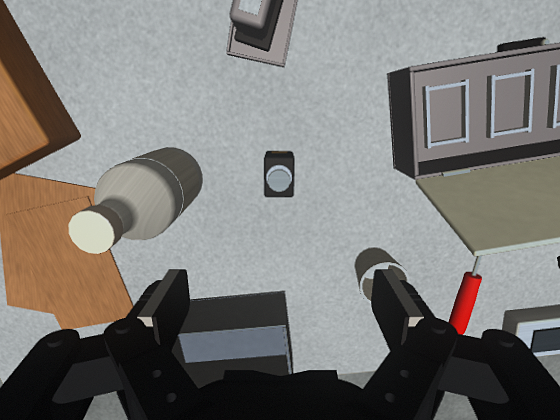

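Wrist image: the module sits mid-image at (279,173), with its plunger up. The depth cloud gives its centre as (614.6,-317.5) mm and its yaw as 173.5°. Descending to grasp.

Emit:
drive_tool:
  motion:
    - [0.0015, -0.0016, -0.06, 0, 0, 0]
    - [0.0015, -0.0016, -0.12, 0, 0, 0]
    - [0.0015, -0.0016, -0.18, 0, 0, 0]
    - [0.0015, -0.0016, -0.24, 0, 0, 0]
    - [0.0015, -0.0016, -0.29, 0, 0, 0]
    - [0.0015, -0.0016, -0.32, 0, 0, 0]
    - [0.0015, -0.0016, -0.333, 0, 0, 0]
    - [0.0015, -0.0016, -0.333, 0, 0, 0]

```text
time_s: 3.9
ee_pos: [0.6152, -0.3169, 0.0125]
ee_rot: [-0.168, -3.136, -0.001]
force: [1.1, -0.1, 0.2]
gripper_width: 0.0854
grasp_force: 0.0
```

Emit:
drive_tool:
  motion:
    - [0, 0, 0, 0, 0, 0]
    - [0, 0, 0, 0, 0, 0]
    - [0, 0, 0, 0, 0, 0]
    - [0, 0, 0, 0, 0, 0]
    - [0, 0, 0, 0, 0, 0]
    - [0, 0, 0, 0, 0, 0]
    - [0, 0, 0, 0, 0, 0]
    - [0, 0, 0, 0, 0, 0]
  hand: 1
  force: 40

```text
time_s: 4.9
ee_pos: [0.6165, -0.3176, 0.0142]
ee_rot: [0.167, 3.135, -0.002]
force: [-0.1, -0.1, 6.8]
gripper_width: 0.0354
grasp_force: 41.3
```

Emit:
drive_tool:
  motion:
    - [0, 0, 0.02, 0, 0, 0]
    - [0, 0, 0.06, 0, 0, 0]
    - [0, 0, 0.1, 0, 0, 0]
    - [0, 0, 0.14, 0, 0, 0]
    - [0, 0, 0.18, 0, 0, 0]
    - [0, 0, 0.2, 0, 0, 0]
    - [0, 0, 0.2, 0, 0, 0]

```text
time_s: 5.78
ee_pos: [0.6162, -0.3172, 0.1741]
ee_rot: [0.166, 3.135, -0.002]
force: [0.1, 0.1, -2.8]
gripper_width: 0.0353
grasp_force: 40.5
```

Run:
```python
from h import *
state();c=cam('wrist');save(c,'w2.png')
```

```text
t 5.78 pos [ 0.6162 -0.3172  0.1741] yaw 173.92 tilt 0.12 F [ 0.1  0.1 -2.8] w 0.0353 g 40.5 j6 -0.46
```

View pics/w2.png

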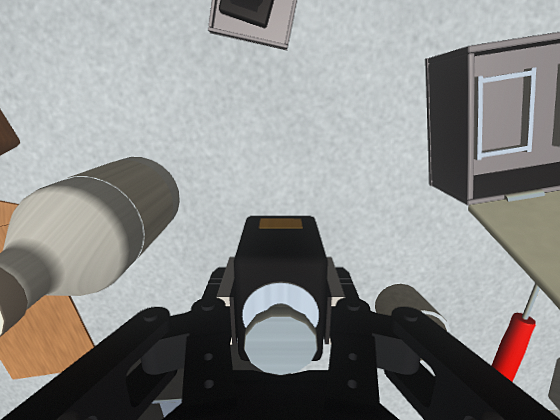

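The module is held upright between the pads (block at 280,290), and the housing is visible at upper right. Moving above the right-hand bay for a look.

Emit:
drive_tool:
  motion:
    - [0, 0, 0.07, 0, 0, 0]
    - [0, 0.02, 0.14, 0, 0, 0.1]
    - [-0.01, 0.08, 0.157, 0, 0, 0.2]
    - [-0.03, 0.14, 0.157, 0, 0, 0.327]
    - [-0.05, 0.2, 0.157, 0, 0, 0.327]
    - [-0.064, 0.25, 0.157, 0, 0, 0.327]
    - [-0.064, 0.265, 0.157, 0, 0, 0.327]
    - [-0.064, 0.265, 0.157, 0, 0, 0.327]
    - [-0.064, 0.265, 0.157, 0, 0, 0.327]

```text
time_s: 6.95
ee_pos: [0.5647, -0.1059, 0.2977]
ee_rot: [0.101, -3.139, 0.0]
force: [0.0, -1.4, -2.6]
gripper_width: 0.0358
grasp_force: 40.9
```

Run:
```python
from h import *
state();c=cam('wrist');save(c,'w3.png');np.savez('w3.npz',**c)
P=cloud(c)
rect(P,(.56,-.025),.3,.066,.076,'rim')
rect(P,(.5648,-.1055),.055,.0145,.022,'ribs0');rect(P,(.56,-.0248),.055,.0145,.022,'ribs1');rect(P,(.5547,.0558),.055,.0145,.022,'ribs2')
```

```text
t 6.95 pos [ 0.5647 -0.1059  0.2977] yaw -176.32 tilt 0.06 F [ 0.  -1.4 -2.6] w 0.0358 g 40.9 j6 -0.36
rim 3617 ctr 528.5 -26.4 size 290.7 183.4 yaw 93.6 z 0.0714
ribs0 577 ctr 566.3 -104.3 size 74.7 52.0 yaw 3.4 z 0.0181
ribs1 644 ctr 562.4 -23.1 size 92.1 88.7 yaw 50.7 z 0.0178
ribs2 666 ctr 555.9 54.9 size 75.3 54.1 yaw 3.3 z 0.0178
```

View pics/w3.png

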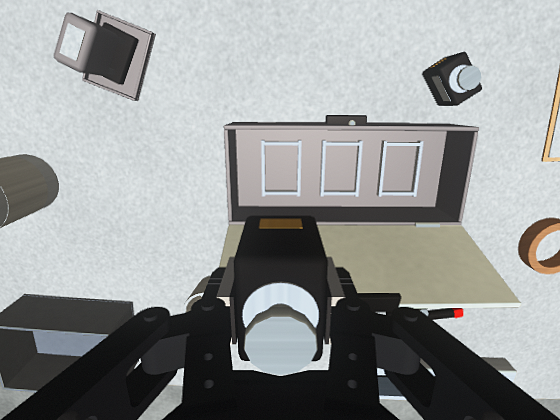

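The wrist view shows the bays clear at (281,168), (341,168) and (401,168), and the other module still at (452,78). The bay 0 ribs centre on (566.3,-104.3) mm with yaw about 3.5°. Lowering the module in.

Emit:
drive_tool:
  motion:
    - [0.003, 0.002, -0.06, 0, 0, 0]
    - [0.003, 0.002, -0.12, 0, 0, 0]
    - [0.003, 0.002, -0.18, 0, 0, 0]
    - [0.003, 0.002, -0.24, 0, 0, 0]
    - [0.003, 0.002, -0.28, 0, 0, 0]
    - [0.003, 0.002, -0.31, 0, 0, 0]
    - [0.003, 0.002, -0.33, 0, 0, 0]
    - [0.003, 0.002, -0.343, 0, 0, 0]
    - [0.003, 0.002, -0.343, 0, 0, 0]

```text
time_s: 8.12
ee_pos: [0.5667, -0.1036, 0.0237]
ee_rot: [0.102, -3.139, -0.0]
force: [-0.6, -0.2, -1.7]
gripper_width: 0.0358
grasp_force: 40.9
```

Emit:
drive_tool:
  motion:
    - [0, 0, 0, 0, 0, 0]
    - [0, 0, 0, 0, 0, 0]
    - [0, 0, 0, 0, 0, 0]
    - [0, 0, 0, 0, 0, 0]
    - [0, 0, 0, 0, 0, 0]
  hand: -0.4

```text
time_s: 8.75
ee_pos: [0.5669, -0.1034, 0.0243]
ee_rot: [-0.102, 3.14, -0.0]
force: [-0.3, 0.1, 0.7]
gripper_width: 0.0599
grasp_force: 0.0
```

Emit:
drive_tool:
  motion:
    - [0, 0, 0.04, 0, 0, 0]
    - [0, 0, 0.08, 0, 0, 0]
    - [0, 0, 0.13, 0, 0, 0]
    - [0, 0, 0.18, 0, 0, 0]
    - [0, 0, 0.23, 0, 0, 0]
    - [0, 0, 0.28, 0, 0, 0]
    - [0, 0, 0.28, 0, 0, 0]

```text
time_s: 9.62
ee_pos: [0.5694, -0.1041, 0.2525]
ee_rot: [-0.102, 3.132, -0.004]
force: [0.9, 1.2, -1.0]
gripper_width: 0.0599
grasp_force: 0.0
```

Run:
```python
from h import *
state();c=cam('wrist');save(c,'w4.png')
P=cloud(c)
rect(P,(.566,-.104),.05,.068,.085,'head');rect(P,(.566,-.104),.05,.05,.063,'blk')
```

```text
t 9.62 pos [ 0.5694 -0.1041  0.2525] yaw -176.27 tilt 0.47 F [ 0.9  1.2 -1. ] w 0.0599 g 0.0 j6 -0.36
head 486 ctr 565.2 -102.7 size 24.8 24.6 yaw 3.4 z 0.076
blk 1039 ctr 564.9 -103.3 size 49.4 36.4 yaw 4.3 z 0.0579
```

Module seated (block top 0.058, head 0.076). Shutting the fingers before pressing.

Emit:
drive_tool:
  motion:
    - [-0.002, 0.001, -0.05, 0, 0, 0]
    - [-0.002, 0.001, -0.1, 0, 0, 0]
    - [-0.002, 0.001, -0.15, 0, 0, 0]
    - [-0.002, 0.001, -0.175, 0, 0, 0]
    - [-0.002, 0.001, -0.175, 0, 0, 0]
    - [-0.002, 0.001, -0.175, 0, 0, 0]
    - [-0.002, 0.001, -0.175, 0, 0, 0]
    - [-0.002, 0.001, -0.175, 0, 0, 0]
    - [-0.002, 0.001, -0.175, 0, 0, 0]
  hand: 1

```text
time_s: 10.8
ee_pos: [0.5657, -0.1027, 0.1088]
ee_rot: [-0.102, 3.139, -0.001]
force: [0.1, 0.4, -0.6]
gripper_width: 0.0
grasp_force: 0.0
```

Emit:
drive_tool:
  motion:
    - [0, 0, -0.03, 0, 0, 0]
    - [0, 0, -0.04, 0, 0, 0]
    - [0, 0, -0.048, 0, 0, 0]
    - [0, 0, -0.055, 0, 0, 0]
    - [0, 0, -0.061, 0, 0, 0]
    - [0, 0, -0.064, 0, 0, 0]
    - [0, 0, -0.064, 0, 0, 0]
    - [0, 0, -0.064, 0, 0, 0]

```text
time_s: 11.8
ee_pos: [0.5656, -0.1026, 0.0616]
ee_rot: [-0.103, 3.139, -0.001]
force: [-10.8, 2.7, 28.7]
gripper_width: 0.0001
grasp_force: 14.2
```

Emit:
drive_tool:
  motion:
    - [0, 0, 0.04, 0, 0, 0]
    - [0, 0, 0.1, 0, 0, 0]
    - [0, 0, 0.17, 0, 0, 0]
    - [0, 0, 0.24, 0, 0, 0]
    - [-0.04, 0.06, 0.278, 0, 0, 0.3]
    - [-0.08, 0.12, 0.278, 0, 0, 0.6]
    - [-0.12, 0.18, 0.278, 0, 0, 0.9]
    - [-0.156, 0.246, 0.278, 0, 0, 1]
    - [-0.156, 0.246, 0.278, 0, 0, 1]
    - [-0.156, 0.246, 0.278, 0, 0, 1]
  hand: -1

```text
time_s: 13.05
ee_pos: [0.4409, 0.0944, 0.2795]
ee_rot: [-0.912, 3.005, -0.001]
force: [-0.2, 0.5, -1.0]
gripper_width: 0.0854
grasp_force: 0.0
```

Run:
```python
from h import *
state();c=cam('wrist');save(c,'w5.png');P=cloud(c)
rect(P,(.441,.0945),.08,.058,.066+.005,'head');rect(P,(.441,.0945),.07,.042,.055,'blk')
rect(P,(.566,-.104),.04,.05,.08,'B')
```

```text
t 13.05 pos [0.4409 0.0944 0.2795] yaw -146.23 tilt 0.08 F [-0.2  0.5 -1. ] w 0.0854 g 0.0 j6 -0.52
head 712 ctr 468.7 87.6 size 82.7 82.1 yaw 165.0 z 0.0678
blk 1035 ctr 459.0 92.6 size 92.3 62.1 yaw 165.5 z 0.0499
B 1367 ctr 564.0 -102.8 size 50.4 36.5 yaw 3.7 z 0.0582
```

View pics/w5.png

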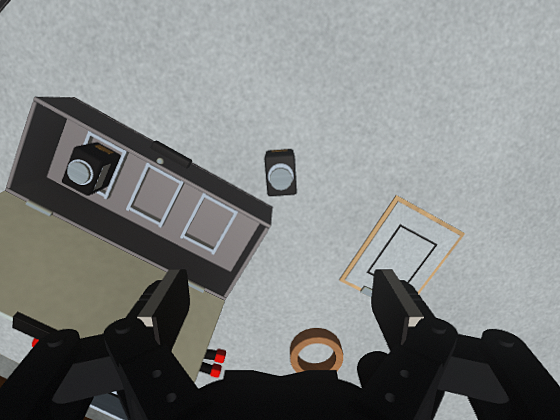

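Run:
```python
from h import *
c=cam('wrist');P=cloud(c)
rect(P,(.441,.0945),.04,.058,.071,'head');rect(P,(.441,.0945),.04,.042,.055,'blk')
q=P.reshape(-1,3);q=q[(q[:,2]>.06)&(q[:,2]<.076)&(abs(q[:,1]-.06)<.05)&(q[:,0]>.46)];print('front',np.nanmin(q[:,0]))
```

```text
head 397 ctr 440.5 95.1 size 24.7 24.5 yaw 168.9 z 0.068
blk 869 ctr 440.8 95.7 size 50.3 36.3 yaw 37.8 z 0.05
front 0.492255549951002
```

The module is at (281,172), with the housing front 50 mm away, so I narrow the fingers while descending.

Emit:
drive_tool:
  motion:
    - [0, 0.0014, -0.06, 0, 0, 0.135]
    - [0, 0.0014, -0.12, 0, 0, 0.135]
    - [0, 0.0014, -0.18, 0, 0, 0.135]
    - [0, 0.0014, -0.22, 0, 0, 0.135]
    - [0, 0.0014, -0.26, 0, 0, 0.135]
    - [0, 0.0014, -0.3, 0, 0, 0.135]
    - [0, 0.0014, -0.332, 0, 0, 0.135]
    - [0, 0.0014, -0.332, 0, 0, 0.135]
  hand: -0.45

```text
time_s: 14.15
ee_pos: [0.4389, 0.0941, 0.0118]
ee_rot: [1.012, -2.969, -0.002]
force: [-0.7, -0.1, 0.5]
gripper_width: 0.0618
grasp_force: 0.0
```

Emit:
drive_tool:
  motion:
    - [0, 0, 0, 0, 0, 0]
    - [0, 0, 0, 0, 0, 0]
    - [0, 0, 0, 0, 0, 0]
    - [0, 0, 0, 0, 0, 0]
    - [0, 0, 0, 0, 0, 0]
    - [0, 0, 0, 0, 0, 0]
  hand: 1

```text
time_s: 14.9
ee_pos: [0.442, 0.0953, 0.0149]
ee_rot: [-1.016, 2.97, -0.002]
force: [0.2, -1.4, 5.9]
gripper_width: 0.0358
grasp_force: 41.6
```

Emit:
drive_tool:
  motion:
    - [0, 0, 0.03, 0, 0, 0]
    - [0, 0, 0.08, 0, 0, 0]
    - [0, 0, 0.13, 0, 0, 0]
    - [0, 0, 0.18, 0, 0, 0]
    - [0, 0, 0.23, 0, 0, 0]
    - [0, 0, 0.23, 0, 0, 0]

```text
time_s: 15.65
ee_pos: [0.4426, 0.0958, 0.2006]
ee_rot: [-1.016, 2.966, -0.002]
force: [-0.0, 0.2, -2.6]
gripper_width: 0.0355
grasp_force: 40.8
```

Emit:
drive_tool:
  motion:
    - [0.02, -0.01, 0, 0, 0, -0.3]
    - [0.06, -0.02, 0, 0, 0, -0.6]
    - [0.1, -0.035, 0, 0, 0, -0.9]
    - [0.1436, -0.051, 0, 0, 0, -1]
    - [0.1436, -0.051, 0, 0, 0, -1]

```text
time_s: 16.27
ee_pos: [0.5561, 0.0538, 0.1952]
ee_rot: [0.211, -3.132, -0.0]
force: [-1.1, 0.0, -1.5]
gripper_width: 0.0353
grasp_force: 40.7
```

Emit:
drive_tool:
  motion:
    - [0, 0, 0, 0, 0, -0.14]
    - [0, 0, 0, 0, 0, -0.14]
    - [0, 0, 0, 0, 0, -0.14]
    - [0, 0, 0, 0, 0, -0.14]

```text
time_s: 16.77
ee_pos: [0.5548, 0.0548, 0.1974]
ee_rot: [0.1, -3.139, -0.0]
force: [-0.5, 0.1, -2.1]
gripper_width: 0.0358
grasp_force: 40.7
```

Run:
```python
from h import *
state()
```

```text
t 16.77 pos [0.5548 0.0548 0.1974] yaw -176.37 tilt 0.04 F [-0.5  0.1 -2.1] w 0.0358 g 40.7 j6 -0.08
```

Emit:
drive_tool:
  motion:
    - [0.0024, 0, -0.05, 0, 0, 0]
    - [0.0024, 0, -0.1, 0, 0, 0]
    - [0.0024, 0, -0.14, 0, 0, 0]
    - [0.0024, 0, -0.17, 0, 0, 0]
    - [0.0024, 0, -0.19, 0, 0, 0]
    - [0.0024, 0, -0.205, 0, 0, 0]
    - [0.0024, 0, -0.215, 0, 0, 0]
    - [0.0024, 0, -0.215, 0, 0, 0]

```text
time_s: 17.77
ee_pos: [0.5572, 0.0546, 0.0256]
ee_rot: [0.098, -3.14, -0.0]
force: [-0.8, 0.6, -2.8]
gripper_width: 0.0355
grasp_force: 40.8
```

Emit:
drive_tool:
  motion:
    - [0, 0, 0, 0, 0, 0]
    - [0, 0, 0, 0, 0, 0]
    - [0, 0, 0, 0, 0, 0]
    - [0, 0, 0, 0, 0, 0]
    - [0, 0, 0, 0, 0, 0]
  hand: -0.4

```text
time_s: 18.4
ee_pos: [0.5573, 0.0546, 0.0258]
ee_rot: [-0.098, 3.14, 0.0]
force: [0.0, 0.2, -0.2]
gripper_width: 0.0598
grasp_force: 0.0
```

Emit:
drive_tool:
  motion:
    - [0, 0, 0.04, 0, 0, 0]
    - [0, 0, 0.08, 0, 0, 0]
    - [0, 0, 0.13, 0, 0, 0]
    - [0, 0, 0.18, 0, 0, 0]
    - [0, 0, 0.23, 0, 0, 0]
    - [0, 0, 0.25, 0, 0, 0]
    - [0, 0, 0.25, 0, 0, 0]

```text
time_s: 19.27
ee_pos: [0.5579, 0.0546, 0.2264]
ee_rot: [-0.098, 3.138, -0.0]
force: [-0.5, -0.5, -0.3]
gripper_width: 0.0601
grasp_force: 0.0
```

Run:
```python
from h import *
state();c=cam('wrist');save(c,'w6.png')
P=cloud(c)
for n,p in(('A',(.5559,.055)),('B',(.566,-.104))):
    rect(P,p,.045,.066,.085,n+'head');rect(P,p,.04,.05,.0635,n+'blk')
```

```text
t 19.27 pos [0.5579 0.0546 0.2264] yaw -176.42 tilt 0.12 F [-0.5 -0.5 -0.3] w 0.0601 g 0.0 j6 -0.08
Ahead 566 ctr 556.1 55.5 size 25.1 24.7 yaw 3.3 z 0.076
Ablk 1190 ctr 556.5 54.9 size 50.3 36.1 yaw 3.9 z 0.0579
Bhead none
Bblk 1492 ctr 564.8 -102.5 size 50.6 36.6 yaw 4.1 z 0.0579
```

Seated at (556,55). Pressing this plunger.

Emit:
drive_tool:
  motion:
    - [-0.0015, 0.001, -0.05, 0, 0, 0]
    - [-0.0015, 0.001, -0.1, 0, 0, 0]
    - [-0.0015, 0.001, -0.145, 0, 0, 0]
    - [-0.0015, 0.001, -0.145, 0, 0, 0]
    - [-0.0015, 0.001, -0.145, 0, 0, 0]
    - [-0.0015, 0.001, -0.145, 0, 0, 0]
    - [-0.0015, 0.001, -0.145, 0, 0, 0]
    - [-0.0015, 0.001, -0.145, 0, 0, 0]
    - [-0.0015, 0.001, -0.145, 0, 0, 0]
  hand: 1

```text
time_s: 20.45
ee_pos: [0.5563, 0.0554, 0.1101]
ee_rot: [-0.098, 3.139, -0.0]
force: [0.6, 0.1, 0.4]
gripper_width: 0.0002
grasp_force: 0.0
```

Emit:
drive_tool:
  motion:
    - [0, 0, -0.03, 0, 0, 0]
    - [0, 0, -0.04, 0, 0, 0]
    - [0, 0, -0.048, 0, 0, 0]
    - [0, 0, -0.055, 0, 0, 0]
    - [0, 0, -0.061, 0, 0, 0]
    - [0, 0, -0.064, 0, 0, 0]
    - [0, 0, -0.064, 0, 0, 0]
    - [0, 0, -0.064, 0, 0, 0]

```text
time_s: 21.45
ee_pos: [0.5562, 0.0554, 0.0618]
ee_rot: [-0.098, 3.14, -0.0]
force: [-8.7, -1.3, 20.7]
gripper_width: -0.0001
grasp_force: 10.5
```

Emit:
drive_tool:
  motion:
    - [0, 0, 0.04, 0, 0, 0]
    - [0, 0, 0.1, 0, 0, 0]
    - [0, 0, 0.17, 0, 0, 0]
    - [0, 0, 0.24, 0, 0, 0]
    - [0, 0, 0.28, 0, 0, 0]
    - [0, 0, 0.28, 0, 0, 0]
    - [0, 0, 0.28, 0, 0, 0]

```text
time_s: 22.32
ee_pos: [0.5557, 0.0554, 0.2814]
ee_rot: [0.098, -3.139, -0.0]
force: [0.0, -0.1, 0.2]
gripper_width: 0.0
grasp_force: 0.0
```

Run:
```python
from h import *
state();c=cam('wrist');save(c,'w7.png')
P=cloud(c)
for n,p in(('A',(.5559,.055)),('B',(.566,-.104))):
    rect(P,p,.045,.066,.085,n+'headup');rect(P,p,.013,.05,.075,n+'head')
# cover geometry: 
q=P.reshape(-1,3);q=q[np.isfinite(q[:,0])]
a=np.radians(3.6);h=np.c_[q[:,0]*np.cos(a)+q[:,1]*np.sin(a),-q[:,0]*np.sin(a)+q[:,1]*np.cos(a),q[:,2]]
cc=np.array([.5612*np.cos(a)-.0247*np.sin(a),-.5612*np.sin(a)-.0247*np.cos(a)]);print('bay1 in h',cc)
m=(abs(h[:,1]-cc[1])<.1)&(h[:,0]>cc[0]+.03)&(h[:,2]>.08)&(h[:,2]<.19)&(h[:,0]<cc[0]+.17)
k=h[m];print(len(k));
for z in np.arange(.08,.19,.01):
    t=k[abs(k[:,2]-z)<.003]
    if len(t):print(z.round(2),np.median(t[:,0]).round(4))
f=h[(abs(h[:,2]-.072)<.002)&(abs(h[:,1]-cc[1])<.1)];print('rim x',f[:,0].min(),f[:,0].max())
```

```text
t 22.32 pos [0.5557 0.0554 0.2814] yaw -176.42 tilt 0.07 F [ 0.  -0.1  0.2] w 0.0 g 0.0 j6 -0.08
Aheadup none
Ahead 405 ctr 556.2 54.9 size 25.4 24.3 yaw 3.9 z 0.0637
Bheadup none
Bhead 366 ctr 565.5 -103.0 size 25.2 23.5 yaw 35.4 z 0.0637
bay1 in h [ 0.55854167 -0.0598893 ]
12672
0.08 0.618
0.09 0.6206
0.1 0.6234
0.11 0.6263
0.12 0.629
0.13 0.6319
0.14 0.6348
0.15 0.6378
0.16 0.6406
0.17 0.6434
0.18 0.6461
rim x 0.49599085092335815 0.6177559915279677
```

Both plungers are down. The cover's hinge is at housing-frame x≈0.616, and the cover leans back at about 1.85 rad. Going behind it.

Emit:
drive_tool:
  motion:
    - [0.05, -0.02, 0, 0, 0, 0]
    - [0.11, -0.045, 0, 0, 0, 0]
    - [0.17, -0.07, 0, 0, 0, 0]
    - [0.208, -0.0875, 0, 0, 0, 0]
    - [0.208, -0.0875, 0, 0, 0, 0]
    - [0.208, -0.0875, -0.05, 0, 0, 0]
    - [0.208, -0.0875, -0.1, 0, 0, 0]
    - [0.208, -0.0875, -0.146, 0, 0, 0]
    - [0.208, -0.0875, -0.146, 0, 0, 0]
    - [0.208, -0.0875, -0.146, 0, 0, 0]

```text
time_s: 23.62
ee_pos: [0.7224, -0.0143, 0.1666]
ee_rot: [-0.099, 3.14, 0.0]
force: [0.7, -0.0, 0.2]
gripper_width: -0.0001
grasp_force: 0.0
```

Run:
```python
from h import *
state();p=env.observe()['ee_pos']
hx=np.array([.69,.66,.633,.5964,.5619,.53,.5123,.505,.5007,.5007]);z=[.165,.165,.167,.1727,.1586,.1347,.1088,.0885,.078,.073]
W=np.c_[hx*.998+.00376,hx*.0628-.0598,z];print(((W-p)/.8).round(3).tolist())
c=cam('side');save(c,'s1.png')
```

```text
t 23.62 pos [ 0.7224 -0.0143  0.1666] yaw -176.4 tilt 0.02 F [ 0.7 -0.   0.2] w -0.0001 g 0.0 j6 -0.17
[[-0.037, -0.003, -0.002], [-0.075, -0.005, -0.002], [-0.109, -0.007, 0.001], [-0.154, -0.01, 0.008], [-0.197, -0.013, -0.01], [-0.237, -0.015, -0.04], [-0.259, -0.017, -0.072], [-0.268, -0.017, -0.098], [-0.274, -0.018, -0.111], [-0.274, -0.018, -0.117]]
```

View pics/s1.png

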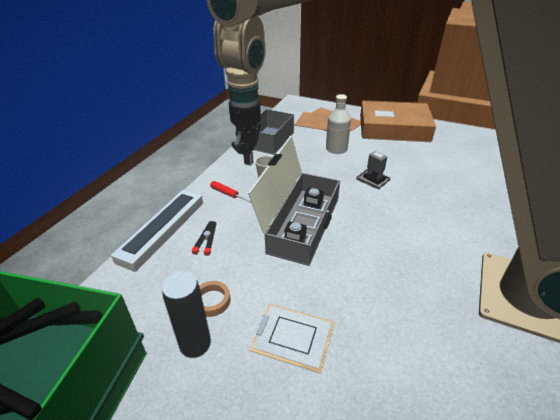

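The side view shows the gripper behind the cover at (247,150), with both modules in their bays at (315,197) and (297,232). Sweeping the cover forward.

Emit:
drive_tool:
  motion:
    - [-0.037, -0.003, -0.002, 0, 0, 0]
    - [-0.06, -0.004, -0.002, 0, 0, 0]
    - [-0.085, -0.006, -0.001, 0, 0, 0]
    - [-0.109, -0.007, 0.001, 0, 0, 0]
    - [-0.131, -0.009, 0.005, 0, 0, 0]
    - [-0.154, -0.01, 0.008, 0, 0, 0]
    - [-0.176, -0.012, 0, 0, 0, 0]
    - [-0.197, -0.013, -0.01, 0, 0, 0]
    - [-0.197, -0.013, -0.01, 0, 0, 0]

```text
time_s: 24.8
ee_pos: [0.5638, -0.025, 0.1584]
ee_rot: [0.098, -3.14, 0.0]
force: [0.7, 0.6, 0.1]
gripper_width: 0.0002
grasp_force: 0.0
```

Emit:
drive_tool:
  motion:
    - [-0.02, -0.001, -0.014, 0, 0, 0]
    - [-0.04, -0.002, -0.03, 0, 0, 0]
    - [-0.052, -0.003, -0.046, 0, 0, 0]
    - [-0.062, -0.004, -0.062, 0, 0, 0]
    - [-0.068, -0.004, -0.075, 0, 0, 0]
    - [-0.072, -0.005, -0.088, 0, 0, 0]
    - [-0.075, -0.005, -0.096, 0, 0, 0]
    - [-0.077, -0.005, -0.101, 0, 0, 0]
    - [-0.077, -0.005, -0.101, 0, 0, 0]

```text
time_s: 25.92
ee_pos: [0.5042, -0.0291, 0.078]
ee_rot: [-0.098, 3.138, -0.0]
force: [1.8, 1.0, 8.9]
gripper_width: -0.0001
grasp_force: 4.6
```

Run:
```python
from h import *
state()
c=cam('side');save(c,'s2.png')
```

```text
t 25.93 pos [ 0.5042 -0.0291  0.078 ] yaw -176.41 tilt 0.1 F [1.8 1.  8.9] w -0.0001 g 4.6 j6 -0.25
```

View pics/s2.png

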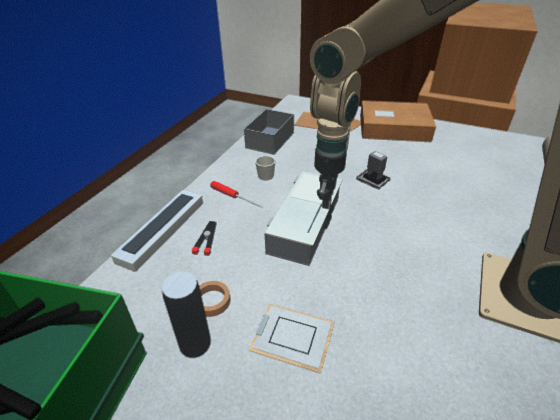

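The cover is down at (305,215) under the fingertip at (323,205). Pushing harder to snap the catch.

Emit:
drive_tool:
  motion:
    - [0, 0, -0.002, 0, 0, 0]
    - [0, 0, -0.004, 0, 0, 0]
    - [0, 0, -0.005, 0, 0, 0]
    - [0, 0, -0.005, 0, 0, 0]
    - [0, 0, -0.005, 0, 0, 0]

```text
time_s: 26.6
ee_pos: [0.5043, -0.0291, 0.0776]
ee_rot: [-0.098, 3.138, -0.001]
force: [-8.1, 1.9, 34.0]
gripper_width: -0.0002
grasp_force: 17.4
```

Emit:
drive_tool:
  motion:
    - [0, 0, 0.03, 0, 0, 0]
    - [0, 0, 0.08, 0, 0, 0]
    - [0, 0, 0.14, 0, 0, 0]
    - [0, 0, 0.2, 0, 0, 0]
    - [0, 0, 0.25, 0, 0, 0]
    - [0, 0, 0.25, 0, 0, 0]
    - [0, 0, 0.25, 0, 0, 0]

```text
time_s: 27.48
ee_pos: [0.5017, -0.0289, 0.2711]
ee_rot: [0.098, -3.136, -0.001]
force: [0.5, 0.1, -0.3]
gripper_width: 0.0003
grasp_force: 0.0
```

Run:
```python
from h import *
state()
c=cam('wrist');save(c,'w8.png');P=cloud(c)
for x,n in((.49,'front'),(.515,'f2'),(.56,'mid'),(.6,'rear')):
    q=P.reshape(-1,3);q=q[(abs(q[:,0]-x)<.006)&(abs(q[:,1]+.03)<.08)&(q[:,2]>.04)];print(n,len(q),np.median(q[:,2]) if len(q) else 0)
c=cam('top');P=cloud(c)
for x,n in((.50,'front'),(.515,'f2'),(.56,'mid'),(.6,'rear')):
    q=P.reshape(-1,3);q=q[(abs(q[:,0]-x)<.006)&(abs(q[:,1]-.06)<.05)&(q[:,2]>.04)];print(n,len(q),np.median(q[:,2]) if len(q) else 0)
rect(P,(.435,-.32),.045,.075,.12,'stamphead')
```

```text
t 27.48 pos [ 0.5017 -0.0289  0.2711] yaw -176.42 tilt 0.24 F [ 0.5  0.1 -0.3] w 0.0003 g 0.0 j6 -0.25
front 31854 0.34494202359720083
f2 3069 0.08204474073129403
mid 1374 0.0792728401353045
rear 857 0.07909987922095374
front 170 0.08096752544637142
f2 146 0.07984949308469336
mid 139 0.07819604859927054
rear 176 0.07730712926679029
stamphead 300 ctr 435.2 -320.7 size 50.0 35.7 yaw 157.6 z 0.0916
```

Emit:
drive_tool:
  motion:
    - [0, 0, 0, 0, 0, 0]
    - [0, 0, 0, 0, 0, 0]
    - [0, 0, 0, 0, 0, 0]

```text
time_s: 27.95
ee_pos: [0.5031, -0.029, 0.2726]
ee_rot: [0.098, -3.139, -0.0]
force: [0.1, 0.6, 0.0]
gripper_width: -0.0001
grasp_force: 0.0
```

Run:
```python
from h import *
state()
for n in('wrist','top'):
    c=cam(n);P=cloud(c).reshape(-1,3);P=P[np.isfinite(P[:,0])]
    for nm,m in(('cover',(P[:,0]>.515)&(P[:,0]<.6)&(P[:,1]>-.14)&(P[:,1]<.08)&(P[:,2]>.06)&(P[:,2]<.1)),('bench',(P[:,0]>.35)&(P[:,0]<.46)&(P[:,1]>-.15)&(P[:,1]<.15)&(abs(P[:,2])<.02))):
        q=P[m]; A=np.c_[q[:,:2]-[.56,-.02],np.ones(len(q))]; print(n,nm,len(q),np.linalg.lstsq(A,q[:,2],rcond=None)[0].round(4))
```

```text
t 27.95 pos [ 0.5031 -0.029   0.2726] yaw -176.42 tilt 0.03 F [0.1 0.6 0. ] w -0.0001 g 0.0 j6 -0.25
wrist cover 13291 [-0.0188 -0.0111  0.0794]
wrist bench 23031 [ 0.0011 -0.0001  0.0001]
top cover 764 [-0.0106 -0.0101  0.0787]
top bench 1750 [-0.0027  0.001  -0.0012]
```

The cover holds shut (slope about 0.015 rad). Now the stamp.

Emit:
drive_tool:
  motion:
    - [-0.01, -0.05, 0, 0, 0, -0.2]
    - [-0.025, -0.12, 0, 0, 0, -0.4]
    - [-0.045, -0.19, 0, 0, 0, -0.6]
    - [-0.06, -0.26, 0, 0, 0, -0.8]
    - [-0.075, -0.32, 0, 0, 0, -0.867]
    - [-0.085, -0.365, 0, 0, 0, -0.867]
    - [-0.085, -0.365, 0, 0, 0, -0.867]
    - [-0.085, -0.365, 0, 0, 0, -0.867]
  hand: -1

```text
time_s: 29.05
ee_pos: [0.4352, -0.3206, 0.2728]
ee_rot: [-0.611, -3.081, -0.001]
force: [1.0, -0.2, -0.1]
gripper_width: 0.0853
grasp_force: 0.0
```

Run:
```python
from h import *
state();c=cam('wrist');save(c,'w9.png');P=cloud(c)
rect(P,(.435,-.32),.06,.08,.11,'stamphead');rect(P,(.435,-.32),.08,.009,.02,'foot/rim');rect(P,(.435,-.32),.08,.0133,.02,'foot')
```

```text
t 29.05 pos [ 0.4352 -0.3206  0.2728] yaw 157.56 tilt 0.04 F [ 1.  -0.2 -0.1] w 0.0853 g 0.0 j6 -0.36
stamphead 1510 ctr 436.5 -321.4 size 50.8 33.6 yaw 156.9 z 0.093
foot/rim 806 ctr 439.3 -317.7 size 86.5 70.1 yaw 161.8 z 0.0125
foot 305 ctr 439.4 -317.4 size 84.2 67.9 yaw 162.4 z 0.0149
```

View pics/w9.png

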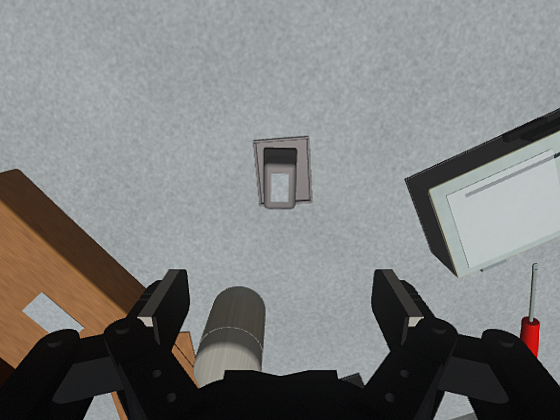

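The stamp's head is at (281,178) in its dish, nothing around it. Grasping.

Emit:
drive_tool:
  motion:
    - [0.0016, -0.001, -0.06, 0, 0, -0.022]
    - [0.0016, -0.001, -0.12, 0, 0, -0.022]
    - [0.0016, -0.001, -0.18, 0, 0, -0.022]
    - [0.0016, -0.001, -0.22, 0, 0, -0.022]
    - [0.0016, -0.001, -0.25, 0, 0, -0.022]
    - [0.0016, -0.001, -0.2785, 0, 0, -0.022]
    - [0.0016, -0.001, -0.2785, 0, 0, -0.022]
    - [0.0016, -0.001, -0.2785, 0, 0, -0.022]

```text
time_s: 30.1
ee_pos: [0.4373, -0.3216, 0.051]
ee_rot: [0.627, 3.077, -0.001]
force: [-0.4, -1.4, 0.8]
gripper_width: 0.0851
grasp_force: 0.0
```

Emit:
drive_tool:
  motion:
    - [0, 0, 0, 0, 0, 0]
    - [0, 0, 0, 0, 0, 0]
    - [0, 0, 0, 0, 0, 0]
    - [0, 0, 0, 0, 0, 0]
    - [0, 0, 0, 0, 0, 0]
    - [0, 0, 0, 0, 0, 0]
    - [0, 0, 0, 0, 0, 0]
    - [0, 0, 0, 0, 0, 0]
  hand: 1
  force: 70

```text
time_s: 31.1
ee_pos: [0.4368, -0.3221, 0.0503]
ee_rot: [0.629, 3.077, -0.001]
force: [-0.5, 0.1, 5.1]
gripper_width: 0.0333
grasp_force: 71.6
```

Emit:
drive_tool:
  motion:
    - [0, 0, 0.02, 0, 0, 0]
    - [0, 0, 0.06, 0, 0, 0]
    - [0, 0, 0.11, 0, 0, 0]
    - [0, 0, 0.16, 0, 0, 0]
    - [0, 0, 0.21, 0, 0, 0]
    - [0, 0, 0.25, 0, 0, 0]
    - [0, 0, 0.25, 0, 0, 0]
    - [0, 0, 0.25, 0, 0, 0]

```text
time_s: 32.1
ee_pos: [0.4357, -0.321, 0.2488]
ee_rot: [-0.628, -3.076, -0.002]
force: [-0.1, -0.1, -1.8]
gripper_width: 0.0332
grasp_force: 71.2
```

Run:
```python
from h import *
state();c=cam('wrist');P=cloud(c)
p=env.observe()['ee_pos'][:2]
rect(P,(.4393,-.3176),.07,.008,.02,'dish')
c=cam('top');
# card box, sharper
g=cv2.cvtColor(c['image'],cv2.COLOR_RGB2GRAY);s=g[253:297,136:174]
m=cv2.adaptiveThreshold(s,255,cv2.ADAPTIVE_THRESH_MEAN_C,cv2.THRESH_BINARY_INV,11,12)
k,_=cv2.findContours(m,cv2.RETR_EXTERNAL,cv2.CHAIN_APPROX_NONE);k=max(k,key=cv2.contourArea)
W=onplane(c,k.reshape(-1,2)+[136,253],.006);print(cv2.minAreaRect((W[:,:2]*1000).astype(np.float32)))
```

```text
t 32.1 pos [ 0.4357 -0.321   0.2488] yaw 156.91 tilt 0.15 F [-0.1 -0.1 -1.8] w 0.0332 g 71.2 j6 -0.35
dish 438 ctr 428.6 -314.3 size 70.1 64.2 yaw 71.8 z 0.0118
((451.796142578125, 313.9341125488281), (87.89247131347656, 68.09676361083984), 5.633808612823486)
```

Stamp lifted. Carrying it over the card.

Emit:
drive_tool:
  motion:
    - [0, 0.03, 0.04, 0, 0, 0.1]
    - [0.005, 0.09, 0.05, 0, 0, 0.2]
    - [0.01, 0.16, 0.05, 0, 0, 0.3]
    - [0.01, 0.23, 0.05, 0, 0, 0.4]
    - [0.01, 0.3, 0.05, 0, 0, 0.5]
    - [0.015, 0.37, 0.05, 0, 0, 0.6]
    - [0.02, 0.44, 0.05, 0, 0, 0.7]
    - [0.02, 0.51, 0.05, 0, 0, 0.8]
    - [0.02, 0.58, 0.05, 0, 0, 0.9]
    - [0.02, 0.64, 0.05, 0, 0, 0.947]

```text
time_s: 33.45
ee_pos: [0.4513, 0.192, 0.2884]
ee_rot: [0.149, -3.135, 0.001]
force: [0.4, 0.0, -2.6]
gripper_width: 0.0336
grasp_force: 71.3
```

Emit:
drive_tool:
  motion:
    - [0, 0.06, 0, 0, 0, 0]
    - [0, 0.12, 0, 0, 0, 0]
    - [0, 0.154, 0, 0, 0, 0]
    - [0, 0.154, 0, 0, 0, 0]
    - [0, 0.154, 0, 0, 0, 0]
    - [0, 0.154, 0, 0, 0, 0]

```text
time_s: 34.2
ee_pos: [0.4523, 0.3123, 0.2896]
ee_rot: [0.144, -3.137, 0.001]
force: [0.1, 0.1, -1.8]
gripper_width: 0.0331
grasp_force: 71.2
```

Run:
```python
from h import *
state();c=cam('wrist');save(c,'w10.png');np.savez('w10.npz',**c)
```

```text
t 34.2 pos [0.4523 0.3123 0.2896] yaw -174.75 tilt 0.07 F [ 0.1  0.1 -1.8] w 0.0331 g 71.2 j6 0.4
```

View pics/w10.png

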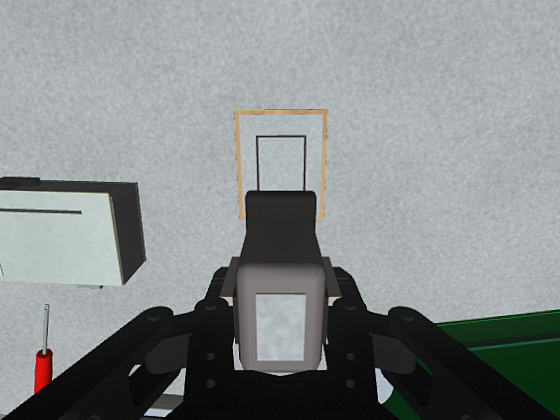

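The card's box shows its near edge at row 136, columns 257–305. The stamp's foot edge is at row ~192, columns 247–316.

Run:
```python
from h import *
c=dict(np.load('w10.npz'));g=cv2.cvtColor(c['image'],cv2.COLOR_RGB2GRAY).astype(int)
# dark line centres, subpixel
def cen(v,off): w=np.clip(v.min()+60-v,0,None); return off+(w*np.arange(len(v))).sum()/w.sum()
L=[[cen(g[r,251:264],251),r] for r in range(145,186,5)];Rr=[[cen(g[r,298:312],298),r] for r in range(145,186,5)];T=[[u,cen(g[130:143,u],130)] for u in range(265,300,5)]
l,r_,t=(onplane(c,x,.006)*1000 for x in(L,Rr,T))
fl=np.polyfit(l[:,0],l[:,1],1);fr=np.polyfit(r_[:,0],r_[:,1],1);ft=np.polyfit(t[:,1],t[:,0],1)
print('yaws',np.degrees(np.arctan([fl[0],fr[0],-ft[0]])),'width',fl[0]*450+fl[1]-(fr[0]*450+fr[1]))
y=np.radians(np.degrees(np.arctan([fl[0],fr[0],-ft[0]])).mean());m=t.mean(0)
# near edge line mid: intersection
xm=m[0];ym=((fl[0]*xm+fl[1])+(fr[0]*xm+fr[1]))/2;xm=ft[0]*ym+ft[1]
print('near mid',xm,ym,'centre(40.7)',xm+40.7*np.cos(y),ym+40.7*np.sin(y))
q=cloud(c).reshape(-1,3);z0=.2896-.047
rect(q.reshape(1,-1,3),(.4523,.3123),.08,z0-.004,z0+.016,'foot');rect(q.reshape(1,-1,3),(.4523,.3123),.08,z0+.08,z0+.1,'headtop')
```

```text
yaws [5.51033122 5.74367504 5.38507398] width -63.34286442459313
near mid 410.9467739840238 308.98313956665766 centre(40.7) 451.4562296193378 312.91684063950606
foot 1770 ctr 433.1 311.1 size 42.2 24.0 yaw 95.1 z 0.2535
headtop 13637 ctr 450.7 312.2 size 99.5 50.4 yaw 94.6 z 0.3318
```

Emit:
drive_tool:
  motion:
    - [0.0012, 0.0007, -0.06, 0, 0, 0.015]
    - [0.0012, 0.0007, -0.12, 0, 0, 0.015]
    - [0.0012, 0.0007, -0.18, 0, 0, 0.015]
    - [0.0012, 0.0007, -0.23, 0, 0, 0.015]
    - [0.0012, 0.0007, -0.265, 0, 0, 0.015]
    - [0.0012, 0.0007, -0.285, 0, 0, 0.015]
    - [0.0012, 0.0007, -0.29, 0, 0, 0.015]
    - [0.0012, 0.0007, -0.29, 0, 0, 0.015]
    - [0.0012, 0.0007, -0.29, 0, 0, 0.015]

```text
time_s: 35.38
ee_pos: [0.4547, 0.3145, 0.0595]
ee_rot: [-0.158, 3.135, 0.002]
force: [0.1, 0.7, -1.5]
gripper_width: 0.0332
grasp_force: 71.4
```

Emit:
drive_tool:
  motion:
    - [0, 0, -0.006, 0, 0, 0]
    - [0, 0, -0.011, 0, 0, 0]
    - [0, 0, -0.016, 0, 0, 0]
    - [0, 0, -0.02, 0, 0, 0]
    - [0, 0, -0.024, 0, 0, 0]
    - [0, 0, -0.024, 0, 0, 0]
    - [0, 0, -0.024, 0, 0, 0]

```text
time_s: 36.25
ee_pos: [0.4548, 0.3147, 0.0408]
ee_rot: [-0.158, 3.135, 0.002]
force: [-2.5, -0.8, 9.5]
gripper_width: 0.0334
grasp_force: 72.6
```

Emit:
drive_tool:
  motion:
    - [0, 0, -0.003, 0, 0, 0]
    - [0, 0, -0.005, 0, 0, 0]
    - [0, 0, -0.007, 0, 0, 0]
    - [0, 0, -0.007, 0, 0, 0]
    - [0, 0, -0.007, 0, 0, 0]

```text
time_s: 36.88
ee_pos: [0.4549, 0.3148, 0.0397]
ee_rot: [-0.158, 3.134, 0.001]
force: [-10.0, -5.8, 39.4]
gripper_width: 0.0333
grasp_force: 76.4
```

Head at its stop (39 N, 13.5 mm travel). Lifting and carrying it back to the dish.

Emit:
drive_tool:
  motion:
    - [0, 0, 0.01, 0, 0, 0]
    - [0, 0, 0.02, 0, 0, 0]
    - [0, 0, 0.035, 0, 0, 0]
    - [0, 0, 0.08, 0, 0, 0]
    - [0, 0, 0.13, 0, 0, 0]
    - [0, 0, 0.19, 0, 0, 0]
    - [0, 0, 0.25, 0, 0, 0]
    - [0, 0, 0.31, 0, 0, 0]
    - [0, 0, 0.31, 0, 0, 0]
    - [0, 0, 0.31, 0, 0, 0]

```text
time_s: 38.12
ee_pos: [0.4528, 0.3136, 0.2802]
ee_rot: [0.158, -3.136, 0.001]
force: [0.1, -0.3, -2.8]
gripper_width: 0.0333
grasp_force: 71.4
```

Emit:
drive_tool:
  motion:
    - [0, -0.04, 0, 0, 0, -0.1]
    - [-0.002, -0.11, 0, 0, 0, -0.2]
    - [-0.005, -0.18, 0, 0, 0, -0.3]
    - [-0.007, -0.25, 0, 0, 0, -0.4]
    - [-0.01, -0.32, 0, 0, 0, -0.5]
    - [-0.012, -0.39, 0, 0, 0, -0.6]
    - [-0.014, -0.46, 0, 0, 0, -0.7]
    - [-0.016, -0.53, 0, 0, 0, -0.783]
    - [-0.018, -0.6, 0, 0, 0, -0.783]
    - [-0.018, -0.67, 0, 0, 0, -0.783]

```text
time_s: 39.38
ee_pos: [0.4373, -0.2229, 0.2786]
ee_rot: [-0.484, -3.1, -0.004]
force: [1.6, 0.4, -2.6]
gripper_width: 0.0333
grasp_force: 71.3
```

Emit:
drive_tool:
  motion:
    - [0, -0.06, 0, 0, 0, 0]
    - [0, -0.1, 0, 0, 0, 0]
    - [0, -0.121, 0, 0, 0, 0]
    - [0, -0.121, 0, 0, 0, 0]
    - [0, -0.121, 0, 0, 0, 0]
    - [0, -0.121, 0, 0, 0, 0]

```text
time_s: 40.12
ee_pos: [0.4391, -0.3175, 0.2813]
ee_rot: [-0.481, -3.104, -0.001]
force: [-0.2, 0.4, -1.7]
gripper_width: 0.0335
grasp_force: 71.2
```

Run:
```python
from h import *
state();c=cam('wrist');save(c,'w11.png');P=cloud(c)
rect(P,(.4393,-.3176),.07,.008,.02,'dish')
p=env.observe()['ee_pos'];rect(P,p[:2],.08,p[2]-.051,p[2]-.031,'foot')
q=P.reshape(-1,3);q=q[(q[:,2]>.008)&(q[:,2]<.02)&(np.hypot(q[:,0]-.4393,q[:,1]+.3176)<.07)]
a=np.radians(162);print('dish frame extents',np.percentile((q[:,:2]-[.4393,-.3176])@np.array([[np.cos(a),-np.sin(a)],[np.sin(a),np.cos(a)]]),[0.5,99.5],axis=0).round(4))
c=cam('top');save(c,'t2.png')
```

```text
t 40.12 pos [ 0.4391 -0.3175  0.2813] yaw 162.37 tilt 0.03 F [-0.2  0.4 -1.7] w 0.0335 g 71.2 j6 -0.44
dish 403 ctr 432.3 -315.3 size 71.3 70.2 yaw 162.7 z 0.0118
foot 1764 ctr 420.0 -311.3 size 42.4 23.6 yaw 74.0 z 0.2452
dish frame extents [[-0.0277 -0.0348]
 [ 0.043   0.0351]]
```

View pics/w11.png

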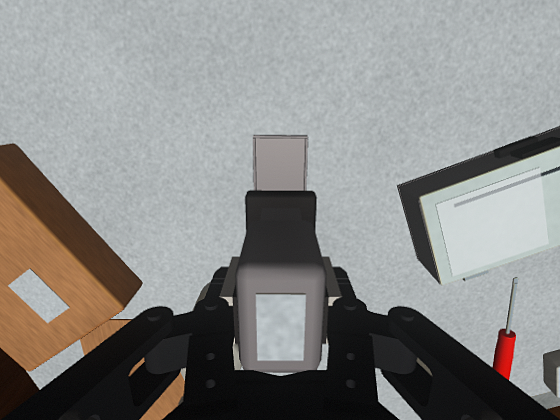

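The stamp is over the dish (rim at row 136, columns 253–308, aligned with the foot). Lowering and releasing.

Emit:
drive_tool:
  motion:
    - [0.0024, -0.0013, -0.06, 0, 0, 0]
    - [0.0024, -0.0013, -0.12, 0, 0, 0]
    - [0.0024, -0.0013, -0.18, 0, 0, 0]
    - [0.0024, -0.0013, -0.22, 0, 0, 0]
    - [0.0024, -0.0013, -0.25, 0, 0, 0]
    - [0.0024, -0.0013, -0.27, 0, 0, 0]
    - [0.0024, -0.0013, -0.28, 0, 0, 0]
    - [0.0024, -0.0013, -0.286, 0, 0, 0]
    - [0.0024, -0.0013, -0.289, 0, 0, 0]
    - [0.0024, -0.0013, -0.289, 0, 0, 0]

```text
time_s: 41.48
ee_pos: [0.4416, -0.3204, 0.0509]
ee_rot: [0.484, 3.103, -0.001]
force: [-0.1, 0.1, -1.6]
gripper_width: 0.0335
grasp_force: 71.5
```

Emit:
drive_tool:
  motion:
    - [0, 0, 0, 0, 0, 0]
    - [0, 0, 0, 0, 0, 0]
    - [0, 0, 0, 0, 0, 0]
    - [0, 0, 0, 0, 0, 0]
    - [0, 0, 0, 0, 0, 0]
    - [0, 0, 0, 0, 0, 0]
  hand: -0.7

```text
time_s: 42.22
ee_pos: [0.441, -0.3199, 0.0501]
ee_rot: [-0.484, -3.104, -0.0]
force: [-0.2, -0.4, 0.3]
gripper_width: 0.0725
grasp_force: 0.0
```

Emit:
drive_tool:
  motion:
    - [0, 0, 0.03, 0, 0, 0]
    - [0, 0, 0.07, 0, 0, 0]
    - [0, 0, 0.12, 0, 0, 0]
    - [0, 0, 0.18, 0, 0, 0]
    - [0, 0, 0.24, 0, 0, 0]
    - [0, 0, 0.29, 0, 0, 0]
    - [0, 0, 0.29, 0, 0, 0]
    - [0, 0, 0.29, 0, 0, 0]

```text
time_s: 43.22
ee_pos: [0.4408, -0.3196, 0.2816]
ee_rot: [-0.484, -3.104, -0.001]
force: [-0.3, 0.5, -0.8]
gripper_width: 0.0724
grasp_force: 0.0
```

Run:
```python
from h import *
state();c=cam('wrist');P=cloud(c)
rect(P,(.4393,-.3176),.06,.08,.11,'stamphead');rect(P,(.4393,-.3176),.07,.008,.02,'dish')
c=cam('side');save(c,'s3.png')
c=cam('top');P=cloud(c).reshape(-1,3)
q=P[(P[:,0]>.515)&(P[:,0]<.6)&(P[:,1]>-.14)&(P[:,1]<.08)&(P[:,2]>.06)&(P[:,2]<.1)];A=np.c_[q[:,:2]-[.56,-.02],np.ones(len(q))]; print(np.linalg.lstsq(A,q[:,2],rcond=None)[0])
```

```text
t 43.23 pos [ 0.4408 -0.3196  0.2816] yaw 162.28 tilt 0.04 F [-0.3  0.5 -0.8] w 0.0724 g 0.0 j6 -0.44
stamphead 1436 ctr 442.8 -326.7 size 50.3 33.4 yaw 161.1 z 0.093
dish 841 ctr 439.0 -317.5 size 85.7 70.1 yaw 162.1 z 0.0124
[-0.01557336 -0.01084166  0.07875096]
```

View pics/s3.png

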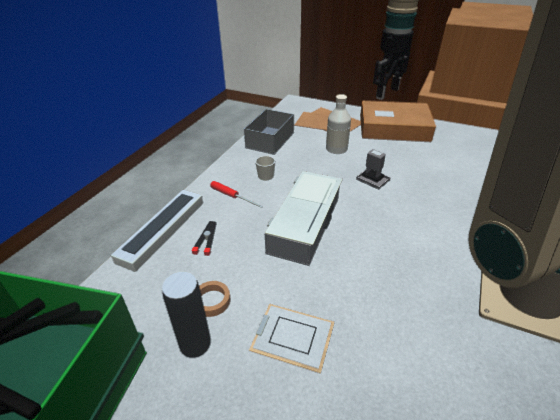

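The stamp stands flat in its dish at (375,165) (head top 0.093, as at the start). The cover is shut at (305,215) and the other things are where they were. Handing in.

```bash
python3 -c "
from h import *
print(env.hand_in())"
```

```text
the job is handed in; nothing more can be done
None
```

I handed the job in at about 43 s: both modules are in bays with their plungers snapped down, the cover is caught shut, the job card was stamped inside its box, and the stamp is upright in its dish; no verdict came back.

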